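Set out the drawing place: markers into the cup, ruler to the notebook

TASK

Get the drawing place ready: draw both markers out of the slanted pen stand and stand them in the blue pen cup, and lay the aluminium ruler flat on the desk, flush along the notebook's long edge opposite the spiral and about level with the middle of that edge. Leave the cup upright, do not push it or the notebook out of place, and do not knock the glue stick, eraser or sharpener about.

Things in the scene. Friction and masses are not known exactly. Their poses are not given: they have to be found in the camera images.
- pen_stand: black pen stand, fixed; base 85 x 145 x 16 mm, origin under its centre. Two square aluminium tubes at y = -42 and +42 mm lean 35 deg from vertical, mouths toward its -x: axis (-0.574, 0, 0.819). Inner floor centre at (12, -42 or 42, 24) mm, mouth centre (-17, -42 or 42, 66) mm; bore 20 mm square, 51 mm deep, outside 26 mm. 84 mm of each marker stands out of its tube
- marker_right: whiteboard marker, white barrel and black cap, 135 mm long, 17 mm thick, 20 g; starts in the right socket of the pen stand (seen from the robot). Its y axis is its length, pointing to its upper end as it stands in the socket; the origin is at half length, on the barrel's skin: the axis lies 8 mm from the origin along +z
- marker_right_mid (a point): middle of that marker, on its axis (67.5 mm from either end)
- marker_right_a (a point): centre of its upper end face as it stands in the socket
- marker_right_b (a point): centre of its other end face, the one down in the socket
- marker_left: whiteboard marker, white barrel and black cap, 135 mm long, 17 mm thick, 20 g; starts in the left socket of the pen stand (seen from the robot). Its y axis is its length, pointing to its upper end as it stands in the socket; the origin is at half length, on the barrel's skin: the axis lies 8 mm from the origin along +z
- marker_left_mid (a point): middle of that marker, on its axis (67.5 mm from either end)
- marker_left_a (a point): centre of its upper end face as it stands in the socket
- marker_left_b (a point): centre of its other end face, the one down in the socket
- pen_cup: blue ceramic pen cup without handle, round, 63 mm across, 95 mm high, wall 4 mm, upright, empty, about 350 g. Origin at the centre of its underside
- cup_in (a point): centre of the cup's inner floor (7 mm above the desk); the hollow is 55 mm across and 88 mm deep
- notebook: dark green spiral notebook lying flat, 210 x 153 mm, 12 mm thick, about 0.8 kg. Its x axis is its long side; the spiral is along its +y edge. Origin at the centre of its underside; the free long edge is the vertical face at y = -75 mm, from x = -104 to +104 mm
- ruler: aluminium ruler lying flat: blade 200 x 44 x 4 mm along its x axis, with a raised black grip bar along the middle, 120 mm long, 14 mm wide, its top 30 mm above the desk; about 180 g. Origin at the centre of the blade's underside. Either long side may go against the notebook
- glue_stick: yellow and red glue stick standing on end, 27 mm across, 94 mm high; origin under its centre. A bystander
- eraser: blue and white eraser, 20 x 44 x 12 mm; origin under its centre. A bystander
- sharpener: grey metal pencil sharpener, 23 x 28 x 14 mm; origin under its centre. A bystander

How it is judged (in metres and radians):
At the end, for the whole second after the job is handed in: Each marker at rest with one end in the cup (under 30 mm from its floor's centre, under 45 mm high), leaning under 34 deg; cup within 4.5 deg of upright; ruler flat, at rest, gap to the notebook's free long edge under 5 mm, parallel within 2.6 deg, middles within 50 mm (((horizontal distance between marker_left_a and cup_in below 0.03 m and height (world z) of marker_left_a below 0.045 m) or (horizontal distance between marker_left_b and cup_in below 0.03 m and height (world z) of marker_left_b below 0.045 m)) and (angle between marker_left's own y axis and vertical below 0.6 rad or angle between marker_left's own y axis and vertical above 2.5416 rad) and linear speed of each of marker_left, marker_right, ruler below 0.02 m/s and ((horizontal distance between marker_right_a and cup_in below 0.03 m and height (world z) of marker_right_a below 0.045 m) or (horizontal distance between marker_right_b and cup_in below 0.03 m and height (world z) of marker_right_b below 0.045 m)) and (angle between marker_right's own y axis and vertical below 0.6 rad or angle between marker_right's own y axis and vertical above 2.5416 rad) and angle between pen_cup's own z axis and vertical below 0.08 rad and y of ruler in the frame of notebook between -0.1023 and -0.0943 m and x of ruler in the frame of notebook between -0.05 and 0.05 m and angle between the x axis of ruler and the x axis of notebook, either way round below 0.045 rad and angle between ruler's own z axis and vertical below 0.04 rad and height (world z) of ruler below 0.006 m); the robot touches nothing.
It fails at once if the cup is tipped over or shoved more than 50 mm (angle between pen_cup's own z axis and vertical above 0.5 rad or distance of pen_cup from where it was at the start of the episode above 0.05 m).
It fails at once if the notebook is shoved more than 30 mm (distance of notebook from where it was at the start of the episode above 0.03 m).
It fails at once if the glue stick, eraser or sharpener is moved more than 40 mm (distance of any of glue_stick, eraser, sharpener from where it was at the start of the episode above 0.04 m).
It also fails if it takes over 54 s, if anything falls off the work surface, if the arm or the gripper's body presses on something with over 40 N, if the wrist force passes 120 N, or if a joint passes its speed limit or range.

ROBOT

A 6-joint arm with a two-finger parallel gripper is mounted at the origin on a cart in front of the work surface, level with it; the furniture and walls round the work are solid. World frame = base frame: x ahead of the robot, y to its left, z up, the work surface at z = 0. Lengths are in m, angles in degrees, forces in N, time in s.
With the tool pointing down it reaches from about 0.3 to 0.75 m from the base axis. Payload 8.5 kg.
Tool frame: the origin (TCP) lies at the very end of the fingers, on their centre line; the grasp point (between the pads) lies manip.tcp_to_grasp behind it (manip.tcp_to_grasp is the distance from the TCP to the grasp point, in m); z points along the fingers, y is the line along which they close (so a half turn about z gives the same grasp; the last joint's range is limited). The gripper opens to 85 mm and grips with 20 to 120 N. Pads are 22 mm wide; open, the fingers measure 114 mm over their backs; the gripper's body (76 mm by 85 mm) begins 54 mm behind the grasp point. The pads swing forward as they close: fully open they stand 13 mm farther back than shut.
Start: joints at [-56.11, 21.807, 74.336, -0, 83.858, -12.336], TCP at [0.397, -0.38, 0.231] pointing down, gripper open.
Joint ranges: [-178.18, 178.18], [-50.72, 133.34], [12.68, 142.11], [-81.47, 261.47], [9.98, 163.14], [-165.26, 165.26]. Speed limits (degrees/s): [136.94, 136.94, 180, 180, 180, 180].

INTERFACE

Orientations are given as [roll, pitch, yaw] about the fixed x, y, z axes, in that order (R = Rz(yaw) Ry(pitch) Rx(roll)).
In Python, from cell import manip, grab_frame, camera_info gives the robot as it stands. The module is installed in compiled form; this text tells all that it offers.
- The arm moves only by the tool drive_tool, never from a script. Its argument "rows" is a list of rows, each a list of 5 numbers: the opening, from -1 (shut) to 1 (fully open), then the shift along the tool's x, y, z scaled (see below), then the turn about the tool's z scaled (see below). A call has 1 to 10 rows; each row is the pose to reach, as a shift and turn from the pose commanded when the call began, along the tool's axes at that moment; what a row does not reach only later rows make up. The controller multiplies each number of a shift by 500 mm and each number of a turn by 120 degrees. A row lasts 1/12 s, in which the tool goes at most 41.7 mm and 7.16 degrees, less where a joint would pass 70% of its speed; a pose out of reach is approached as far as the arm can. A call with a number of a shift or a turn outside -1 to 1 is refused whole. A call with a gripper value outside its range is refused whole. The fingers move at their own pace and stop on an object; "squeeze" is the grip in N (left out, the last holds). Time passes only in rows, so rows that repeat a pose let the fingers close. It gives the time, the measured TCP pose, the force, the opening and the grip force at its end, in the units of the state.
- manip.observe(): the state, without advancing time (a new reading comes with each control period).
- grab_frame(name): name is "scene" or "top"; returns (picture, depth): 480x640x3 uint8, red, green, blue; 480x640 float32, m along the optical axis (not along the pixel's ray), 0 where there is no reading.
- camera_info(name): a dict with "intrinsics" (3x3 intrinsics, pixels), "k1" (the pictures are not rectified: a ray, as slopes to the right and down, at radius r is drawn at 1 + k1 r^2 times it, then the intrinsics apply), "position" and "rotation" of the camera in the world. Camera axes: x right, y down, z forward; pixel columns grow to the right and rows downward; lengths in m; the calibration is good to about 2 mm. A picture is of the moment at which its call begins. camera_info takes no time and is no camera call.
- manip.finish_job(): hands the job in; it is judged then, once.
The state is a dict: "time": time; "joints": joint angles; "joint_velocities": joint speeds; "tau": joint torques, N m; "position": TCP position; "orientation": TCP orientation; "ft_force": force on the tool from outside, world axes, zero at the start; "wrist_torque": the same for the moment, N m; "gripper_width": finger opening in m; "finger_force": force on a finger pad.
Only numpy, scipy, OpenCV 4.12 (cv2) and the standard library are available. Lean on these libraries where they do the work, as an engineer would, in place of code of your own. Each camera call takes 0.05 s, during which the arm holds its last target. There are 200 camera calls.

## Working session

There is one attempt and no reset: what is moved stays moved. The work goes in short steps, Python scripts to look and compute and a tool call to move; the robot and the scene stay as the last step left them, time stands still between calls to the robot, and variables do not carry over. Pictures are saved under pics/ and viewed, at most 13 in all, crops included, and the job is handed in when it is done.

Besides the shell and the picture viewer there is one more tool, called after ">>>" as name(argument=value, ...), one argument or row to a line, values as JSON. drive_tool: Moves the arm, as the interface text tells. Shifts and turns lie within -1 to 1; 1 stands for 500 mm of shift or 120 degrees of turn. Its arguments: {"type":"object","properties":{"rows":{"type":"array","items":{"type":"array","items":{"type":"number"}}},"squeeze":{"type":"number"}},"required":["rows"]}

```bash
mkdir -p pics; cat > h.py <<'E'
import numpy as np,cv2
from cell import manip,grab_frame,camera_info
def world(cam,dep,u,v,z=None):
    c=camera_info(cam);K=np.array(c['intrinsics']);R=np.array(c['rotation']);p=np.array(c['position'])
    q=cv2.undistortPoints(np.array([[[u,v]]],float),K,np.array([c['k1'],0,0,0.]))[0,0]
    d=R@np.array([q[0],q[1],1])
    if z is not None: return p+d*(z-p[2])/d[2]
    a=dep[int(v)-1:int(v)+2,int(u)-1:int(u)+2];return p+d*np.median(a[a>0])
E
python3 - <<'E'
from h import *
for n in ("scene","top"):
    f,d=grab_frame(n);cv2.imwrite(f"pics/{n}0.png",f[:,:,::-1]);np.save(n+"0.npy",d);c=camera_info(n);print(n,c)
print(manip.observe(),manip.tcp_to_grasp)
E
```

```text
scene {'intrinsics': array([[577.33790492,   0.        , 312.51907737],
       [  0.        , 577.33790492, 236.96162602],
       [  0.        ,   0.        ,   1.        ]]), 'k1': -0.12101765067319, 'position': array([-0.06677016,  0.42770148,  0.96405453]), 'rotation': array([-138.60804085,    0.95988962, -125.80301953])}
top {'intrinsics': array([[564.49257136,   0.        , 323.55300232],
       [  0.        , 564.49257136, 248.80704967],
       [  0.        ,   0.        ,   1.        ]]), 'k1': -0.150321007429769, 'position': array([0.46147812, 0.00722717, 1.17787938]), 'rotation': array([-172.42183242,   -1.57680773,  -89.17127776])}
{'time': 0.1, 'joints': array([-5.61098364e+01,  2.18373570e+01,  7.43795424e+01,  8.21171125e-04,
        8.38583386e+01, -1.23348366e+01]), 'joint_velocities': array([-0.02051013, -0.07117345, -0.07770258,  0.02435097, -0.16815268,
       -0.03250185]), 'tau': array([ 5.72334946e-03, -4.49215972e+01, -2.31656992e+01, -9.08263451e-05,
        3.66789725e-03, -3.89671911e-06]), 'position': array([ 0.39699088, -0.38027378,  0.2307765 ]), 'orientation': array([-1.79926673e+02, -1.68701655e-02,  4.62249010e+01]), 'ft_force': array([-0.64006792,  0.19140016,  0.32831597]), 'wrist_torque': array([-0.03098838,  0.01288975, -0.01344875]), 'finger_force': 0.0, 'gripper_width': 0.08516827422245951} 0.0187
```

View pics/top0.png

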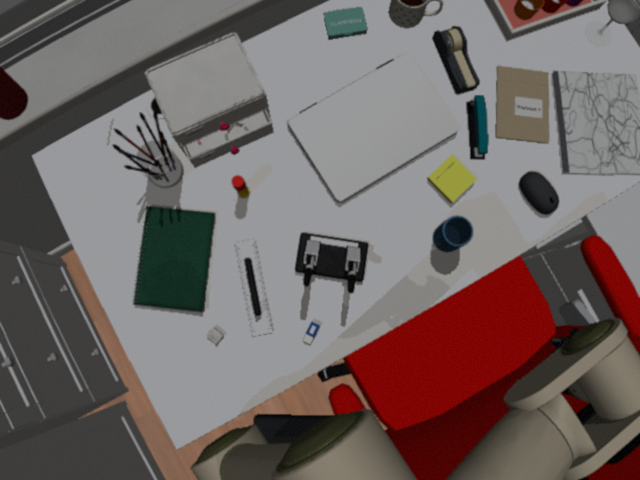

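View pics/scene0.png

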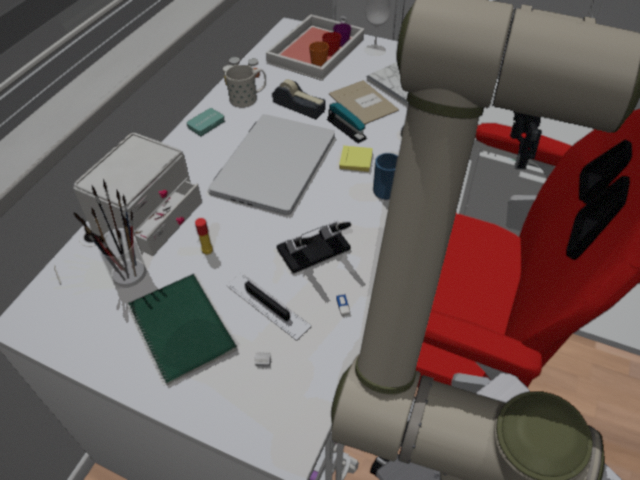

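```bash
sed -i 's/;R=np.array(c\[.rotation.\]);/;R=Rot.from_euler("xyz",c["rotation"],degrees=True).as_matrix();/; 1a from scipy.spatial.transform import Rotation as Rot' h.py
python3 - <<'E'
from h import *
f=cv2.imread("pics/top0.png")
g=lambda x0,x1,y0,y1,s,n:cv2.imwrite(n,cv2.convertScaleAbs(cv2.resize(f[y0:y1,x0:x1],None,fx=s,fy=s,interpolation=cv2.INTER_CUBIC),alpha=1.5))
g(125,285,200,350,4,"pics/nb.png");g(290,480,205,345,4,"pics/st.png")
d=np.load("top0.npy")
for n,u,v in [("desk",260,220),("nb",175,255),("glue top",239,182),("stand base",340,238)]:print(n,world("top",d,u,v).round(4))
E
```

```text
desk [ 6.779e-01  1.127e-01 -6.000e-04]
nb [0.5984 0.2875 0.0118]
glue top [0.7359 0.1481 0.0945]
stand base [ 0.6401 -0.0565  0.0147]
```

View pics/nb.png

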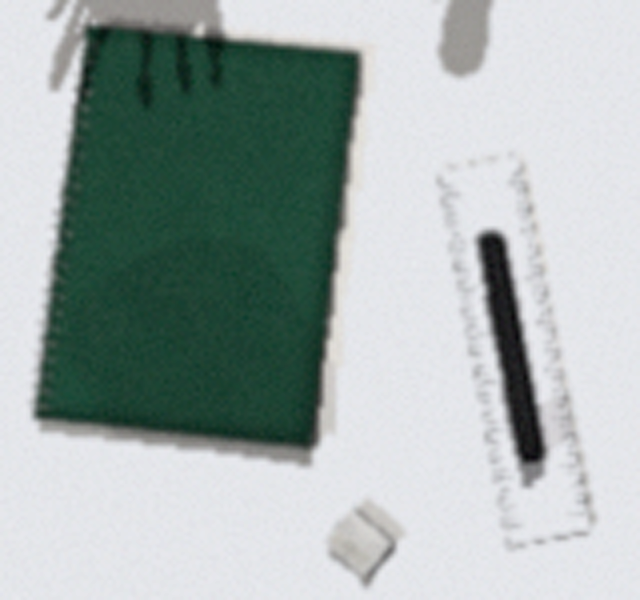

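View pics/st.png

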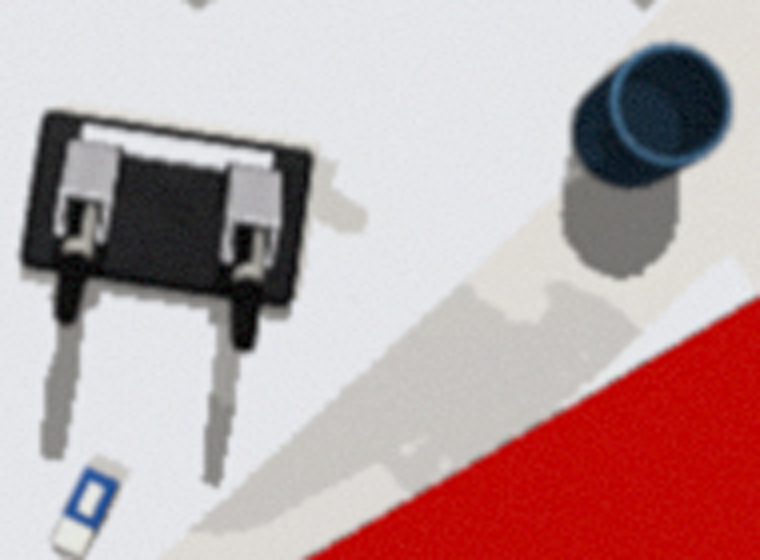

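The top view shows the notebook (spiral on the left, free edge from (215,212.5) to (203,311)) and the ruler with its grip from (247,258) to (258,314). The stand is centred near (332,257), with marker tips at about (307,285) and (351,292), and the cup rim is centred at (457,231).

```bash
python3 - <<'E'
from h import *
d=np.load("top0.npy")
def P(x0,y0,u,v,z):return world("top",d,(u+.5)/4-.5+x0,(v+.5)/4-.5+y0,z)
N=[P(125,200,*p,.012) for p in [(88,27),(361,52),(314,445),(38,415)]]
e=np.linalg.norm
print("nb",np.round(N,4),e(N[1]-N[2]),e(N[0]-N[3]),e(N[0]-N[1]))
R=[P(125,200,*p,.004) for p in [(440,170),(516,155),(595,525),(510,548)]]
print("ruler",np.round(R,4),np.mean(R,0),e(R[1]-R[2]),e(R[0]-R[1]))
G=[P(125,200,*p,.03) for p in [(490,233),(533,461)]];print("grip",G,np.mean(G,0),e(G[0]-G[1]))
ang=lambda v:np.degrees(np.arctan2(v[1],v[0]))
print("ang nb",ang(N[1]-N[2]),ang(N[0]-N[3]),"ruler",ang(R[1]-R[2]),ang(R[0]-R[3]),ang(G[0]-G[1]))
S=[P(290,205,*p,.016) for p in [(45,110),(315,150),(290,305),(22,265)]]
print("stand",np.mean(S,0),e(S[0]-S[1]),e(S[1]-S[2]),"xang",ang(S[0]-S[3]),ang(S[1]-S[2]),ang(S[0]-S[1])+90)
c=np.mean(S,0);a=np.radians(ang(S[0]-S[1])+90);M=lambda x,y:(c[0]+x*np.cos(a)-y*np.sin(a),c[1]+x*np.sin(a)+y*np.cos(a))
for n,y in(("L",.042),("R",-.042)):print(n,"top pred",M(.012-.135*.574,y),24+135*.819)
print("tops meas",P(290,205,68,318,.134),P(290,205,243,346,.134))
print("cup",P(290,205,670,104,.095))
for n,p,z in(("eraser",(88,512),.012),):print(n,P(290,205,*p,z))
print("sharp",P(125,200,362,545,.014))
# depth based check: cup rim and marker tops
Kk=[(u,v) for v in range(205,345) for u in range(290,480) if d[v,u]>0]
W=np.array([world("top",d,u,v) for u,v in Kk if d[v,u]<1.13])
m=(W[:,2]>.09)&(W[:,2]<.1)&(W[:,1]<-.15);r=W[m][:,:2];print("rim depth",m.sum(),(r.min(0)+r.max(0))/2,np.ptp(r,axis=0))
for y0 in(-.2,.0): pass
m=(W[:,2]>.075)&(W[:,1]>-.15)
for lo,hi in((.08,.1),(.1,.115),(.115,.15)):
  q=W[(W[:,2]>lo)&(W[:,2]<hi)&(W[:,1]>-.15)]
  for s in(q[q[:,1]>-.065],q[q[:,1]<=-.065]):print(lo,len(s),s.mean(0).round(4) if len(s) else '')
E
```

```text
nb [[0.7011 0.3541 0.012 ]
 [0.6897 0.2072 0.012 ]
 [0.4836 0.2237 0.012 ]
 [0.4956 0.3694 0.012 ]] 0.20678827613927414 0.2060678891865839 0.14730939343898167
ruler [[0.6289 0.1642 0.004 ]
 [0.6376 0.1245 0.004 ]
 [0.4455 0.0782 0.004 ]
 [0.4329 0.1218 0.004 ]] [0.53624136 0.12219016 0.004     ] 0.19757574885197396 0.04068348362135835
grip [array([0.59314355, 0.13396605, 0.03      ]), array([0.47749844, 0.10875457, 0.03      ])] [0.535321   0.12136031 0.03      ] 0.11836135696374471
ang nb -4.56145180400546 -4.262910075117343 ruler 13.538862034795118 12.211833077335198 12.298467859896704
stand [ 0.60093499 -0.03958988  0.016     ] 0.14234079286523618 0.08218372117632322 xang -7.206650619256162 -8.829971498236677 172.55452594206378
L top pred (np.float64(0.6604303527446921), np.float64(-0.08972213292492154)) 134.565
R top pred (np.float64(0.6713152926230505), np.float64(-0.006430368122844463)) 134.565
tops meas [0.53431274 0.01088502 0.134     ] [ 0.52263872 -0.07033565  0.134     ]
cup [ 0.64701308 -0.28378291  0.095     ]
eraser [ 0.44335946 -0.00067212  0.012     ]
sharp [0.43303479 0.19681946 0.014     ]
rim depth 215 [ 0.64666261 -0.28382451] [0.060127  0.0612745]
0.08 57 [0.5755 0.0072 0.09  ]
0.08 53 [ 0.5629 -0.0754  0.0911]
0.1 49 [0.5614 0.009  0.1074]
0.1 50 [ 0.5503 -0.0741  0.1074]
0.115 78 [0.5439 0.0115 0.125 ]
0.115 77 [ 0.5324 -0.0718  0.1252]
```

>>> drive_tool(
  rows=[
    [0.2,0.645,-0.211,0.102,0.45],
    [0.2,0.645,-0.211,0.102,0.45],
    [0.2,0.645,-0.211,0.102,0.45],
    [0.2,0.645,-0.211,0.102,0.45],
    [0.2,0.645,-0.211,0.102,0.45],
    [0.2,0.645,-0.211,0.102,0.45],
    [0.2,0.645,-0.211,0.102,0.45],
    [0.2,0.645,-0.211,0.102,0.45],
    [0.2,0.645,-0.211,0.102,0.45],
    [0.2,0.645,-0.211,0.102,0.45],
  ],
  squeeze=20,
)

```text
time: 0.93
position: [0.5451, -0.069, 0.1789]
orientation: [-179.9, 0.1, -7.6]
ft_force: [-1.4, 1.0, -0.4]
gripper_width: 0.0515
finger_force: 0.0
```

>>> drive_tool(
  rows=[
    [0.2,0,0,0.08,0],
    [0.2,0,0,0.13,0],
    [0.2,0,0,0.172,0],
    [0.2,0,0,0.172,0],
    [-1,0,0,0.172,0],
    [-1,0,0,0.172,0],
    [-1,0,0,0.172,0],
    [-1,0,0,0.172,0],
    [-1,0,0,0.172,0],
    [-1,0,0,0.172,0],
  ],
)

```text
time: 1.77
position: [0.5444, -0.0749, 0.0954]
orientation: [180.0, -0.1, -7.8]
ft_force: [-1.7, 0.4, 6.2]
gripper_width: 0.0155
finger_force: 22.0
```

>>> drive_tool(
  rows=[
    [-1,-0.025,0,-0.036,0],
    [-1,-0.05,0,-0.071,0],
    [-1,-0.074,0,-0.106,0],
    [-1,-0.09,0,-0.12,0],
    [-1,-0.132,0,-0.1,0],
    [-1,-0.132,0,-0.04,0],
    [-1,-0.13,0,0.0,0],
    [-1,-0.13,0,0.018,0],
    [-1,-0.13,0,0.018,0],
    [-1,-0.13,0,0.018,0],
  ],
)

```text
time: 2.6
position: [0.4799, -0.0659, 0.0855]
orientation: [-180.0, 0.0, -7.8]
ft_force: [-0.3, -0.9, 0.3]
gripper_width: 0.0157
finger_force: 21.2
```

```bash
python3 - <<'E'
from h import *
o=manip.observe();print(o['position'],o['finger_force'],o['gripper_width'],o['ft_force'])
f,d=grab_frame("scene");g,d2=grab_frame("top")
a=cv2.resize(f[170:320,240:400],None,fx=2.5,fy=3,interpolation=cv2.INTER_CUBIC);b=cv2.resize(g[220:370,290:450],None,fx=2.5,fy=3,interpolation=cv2.INTER_CUBIC)
cv2.imwrite("pics/g1.png",np.hstack([a,b])[:,:,::-1])
E
```

```text
[ 0.47993636 -0.06594367  0.08554108] 21.23803675174713 0.015664926852625893 [-0.3010602  -0.87996849  0.26366589]
```

View pics/g1.png

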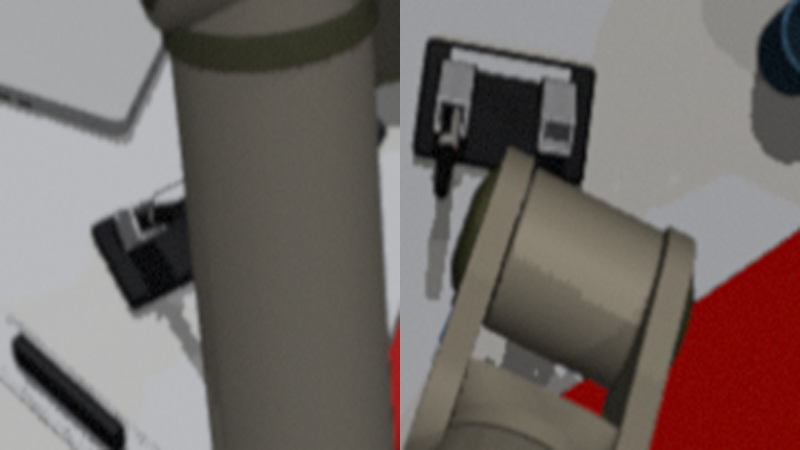

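The right tube is empty and the fingers hold about 16 mm, so the right marker is gripped. I'll stand it upright by pushing its lower end against the fixed stand base.

>>> drive_tool(
  rows=[
    [-1,0,0,0.014,0],
    [-1,0,0,0.014,0],
    [-1,0.032,0,-0.002,0],
    [-1,0.058,0,-0.012,0],
    [-1,0.078,0,-0.02,0],
    [-1,0.096,0,-0.024,0],
    [-1,0.118,0,-0.026,0],
    [-1,0.142,0,-0.027,0],
    [-1,0.142,0,-0.027,0],
    [-1,0.142,0,-0.027,0],
  ],
)

```text
time: 3.53
position: [0.5498, -0.0754, 0.0987]
orientation: [180.0, 0.0, -7.8]
ft_force: [-0.3, -0.1, -0.0]
gripper_width: 0.0154
finger_force: 19.7
```

>>> drive_tool(
  rows=[
    [-1,0,0,-0.08,0],
    [-1,0,0,-0.16,0],
    [-1,0,0,-0.23,0],
    [-1,0.06,0.08,-0.23,0],
    [-1,0.12,0.16,-0.23,0],
    [-1,0.173,0.229,-0.23,0],
    [-1,0.173,0.229,-0.23,0],
    [-1,0.173,0.229,-0.23,0],
  ],
)

```text
time: 4.2
position: [0.6207, -0.2043, 0.2125]
orientation: [180.0, 0.0, -8.0]
ft_force: [0.6, -0.4, -0.6]
gripper_width: 0.0154
finger_force: 19.8
```

```bash
python3 - <<'E'
from h import *
o=manip.observe();print(o['position'],o['finger_force'],o['gripper_width'],o['ft_force'])
f,d=grab_frame("scene");g,d2=grab_frame("top");np.save("scene1.npy",d)
a=cv2.resize(f[80:280,290:450],None,fx=2.5,fy=2.5,interpolation=cv2.INTER_CUBIC);b=cv2.resize(g[180:380,320:480],None,fx=2.5,fy=2.5,interpolation=cv2.INTER_CUBIC)
cv2.imwrite("pics/g2.png",np.hstack([a,b])[:,:,::-1])
E
```

```text
[ 0.62071954 -0.2043154   0.21253655] 19.830347299575806 0.015377684098624136 [ 0.55001499 -0.35985882 -0.64622582]
```

View pics/g2.png

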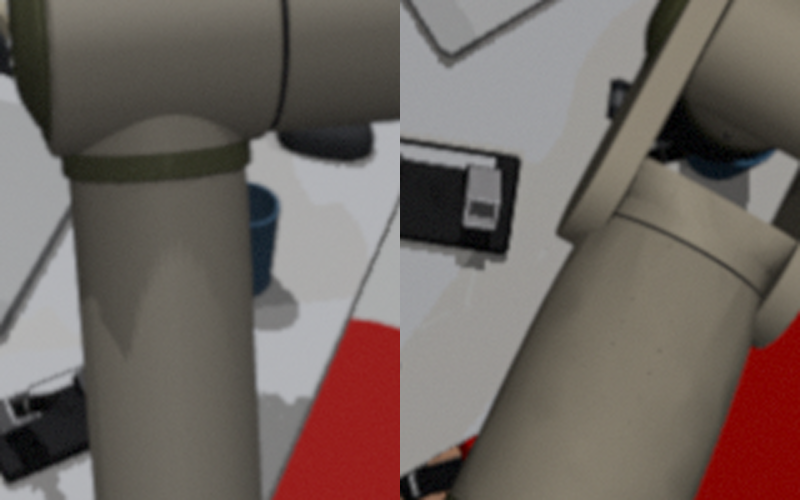

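The arm hides the marker here. I'll swing to the side where the scene camera can see the gripper.

>>> drive_tool(
  rows=[
    [-1,-0.284,0.424,-0.02,0],
    [-1,-0.284,0.424,-0.02,0],
    [-1,-0.284,0.424,-0.02,0],
    [-1,-0.284,0.424,-0.02,0],
    [-1,-0.284,0.424,-0.02,0],
    [-1,-0.284,0.424,-0.02,0],
    [-1,-0.284,0.424,-0.02,0],
    [-1,-0.284,0.424,-0.02,0],
  ],
)

```text
time: 4.97
position: [0.4493, -0.3918, 0.2243]
orientation: [180.0, -0.0, -7.9]
ft_force: [-0.1, 1.0, -0.1]
gripper_width: 0.0153
finger_force: 19.8
```

```bash
python3 - <<'E'
from h import *
o=manip.observe();print(o['position'],o['orientation'],o['joints'])
f,d=grab_frame("scene");np.save("scene1.npy",d)
cv2.imwrite("pics/g3.png",cv2.resize(f[80:280,400:640],None,fx=3,fy=3,interpolation=cv2.INTER_CUBIC)[:,:,::-1])
E
```

```text
[ 0.44925239 -0.39180319  0.22430969] [ 1.79989181e+02 -1.77428584e-02 -7.92559764e+00] [-5.24627470e+01  2.67560145e+01  6.73550642e+01  4.74481614e-03
  8.58686860e+01  4.54625114e+01]
```

View pics/g3.png

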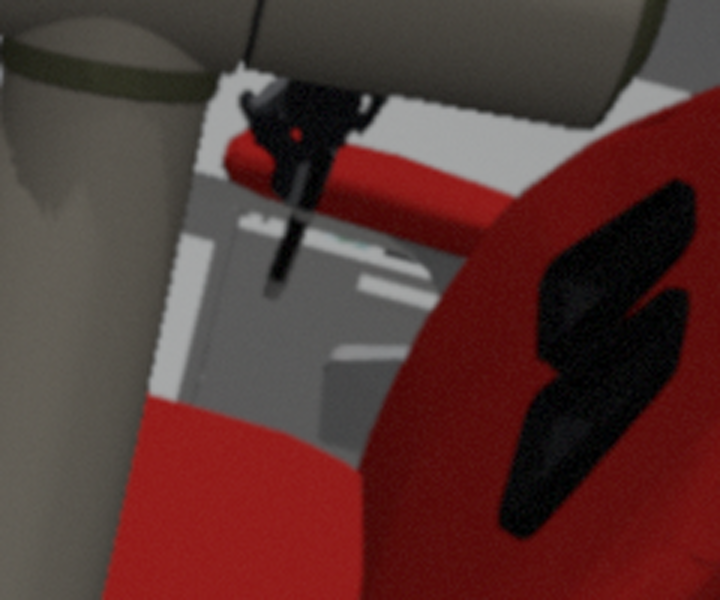

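```bash
python3 - <<'E'
from h import *
d=np.load("scene1.npy")
for u,v in [(272,288),(275,278),(281,262),(288,243),(294,225),(300,205)]:
    print(u,v,world("scene",d,400+u/3,80+v/3).round(4))
E
```

```text
272 288 [ 0.443  -0.3854  0.1431]
275 278 [ 0.4428 -0.3853  0.1528]
281 262 [ 0.4414 -0.385   0.1689]
288 243 [ 0.439  -0.3832  0.1889]
294 225 [ 0.438  -0.3827  0.2059]
300 205 [ 0.4368 -0.3815  0.2248]
```

The marker hangs nearly upright (about 4.5° of lean), with its lower end about 84 mm below the TCP. I'll move it over the cup.

>>> drive_tool(
  rows=[
    [-1,0.336,-0.268,0,0],
    [-1,0.336,-0.268,0,0],
    [-1,0.336,-0.268,0,0],
    [-1,0.336,-0.268,0,0],
    [-1,0.336,-0.268,0,0],
    [-1,0.336,-0.268,0,0],
    [-1,0.336,-0.268,0,0],
    [-1,0.336,-0.268,0,0],
    [-1,0.336,-0.268,0,0],
  ],
)

```text
time: 5.77
position: [0.6348, -0.2811, 0.2241]
orientation: [180.0, 0.0, -7.8]
ft_force: [-0.1, -0.8, 0.3]
gripper_width: 0.0155
finger_force: 19.9
```

>>> drive_tool(
  rows=[
    [-1,0,0,0.07,0],
    [-1,0,0,0.13,0],
    [-1,0,0,0.19,0],
    [-1,0,0,0.225,0],
    [-1,0,0,0.248,0],
    [-1,0,0,0.248,0],
    [-1,0,0,0.248,0],
  ],
)

```text
time: 6.35
position: [0.6353, -0.282, 0.1008]
orientation: [180.0, -0.1, -7.8]
ft_force: [1.1, 0.1, 0.3]
gripper_width: 0.0153
finger_force: 19.7
```

>>> drive_tool(
  rows=[
    [-0.4,0,0,0,0],
    [-0.3,0,0,0,0],
    [-0.3,0,0,0,0],
    [-0.3,0,0,0,0],
    [-0.3,0,0,-0.04,0],
    [-0.3,0,0,-0.1,0],
    [-0.3,0,0,-0.16,0],
    [-0.3,0,0,-0.22,0],
    [-0.1,0,0,-0.22,0],
  ],
)

```text
time: 7.1
position: [0.637, -0.2823, 0.2173]
orientation: [179.7, -0.6, -7.8]
ft_force: [1.0, -0.0, 1.2]
gripper_width: 0.0385
finger_force: 0.0
```

>>> drive_tool(
  rows=[
    [0.2,-0.235,-0.555,0.04,0],
    [0.2,-0.235,-0.555,0.04,0],
    [0.2,-0.235,-0.555,0.04,0],
    [0.2,-0.235,-0.555,0.04,0],
    [0.2,-0.235,-0.555,0.04,0],
    [0.2,-0.235,-0.555,0.06,0],
    [0.2,-0.235,-0.555,0.06,0],
    [0.2,-0.235,-0.555,0.06,0],
    [0.2,-0.235,-0.555,0.06,0],
    [0.2,-0.235,-0.555,0.06,0],
  ],
)

```text
time: 7.93
position: [0.5568, 0.0094, 0.1802]
orientation: [180.0, -0.0, -7.7]
ft_force: [0.0, -0.8, -0.0]
gripper_width: 0.0509
finger_force: 0.0
```

```bash
python3 - <<'E'
from h import *
o=manip.observe();print(o['position'])
g,d=grab_frame("top");np.save("top2.npy",d)
cv2.imwrite("pics/g4.png",cv2.resize(g[190:330,380:540],None,fx=4,fy=4,interpolation=cv2.INTER_CUBIC)[:,:,::-1])
W=np.array([world("top",d,u,v) for v in range(195,275) for u in range(410,500) if d[v,u]>0])
r=W[(W[:,2]>.09)&(W[:,2]<.0975)][:,:2];print((r.min(0)+r.max(0))/2,np.ptp(r,axis=0))
for lo in(.1,.11,.12,.13,.14):
  q=W[(W[:,2]>lo)&(W[:,2]<lo+.01)];print(lo,len(q),q.mean(0).round(4) if len(q) else'')
E
```

```text
[0.55683216 0.00941008 0.18018268]Traceback (most recent call last):
  File "<stdin>", line 5, in <module>
  File "h.py", line 5, in world
    c=camera_info(cam);K=np.array(c['intrinsics']);R=Rot.from_euler("xyz",c["rotation"],degrees=True).as_matrix();p=np.array(c['position'])
ValueError: time passes only in moves, steps and waits
```

View pics/g4.png

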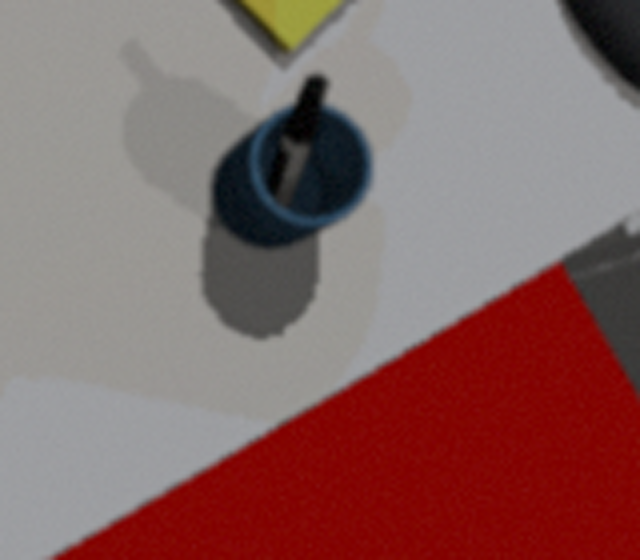

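Marker 1 stands in the cup leaning away from the robot, with its top at about (459,210) and the rim centre at about (457,231). Next is the left marker.

>>> drive_tool(
  rows=[
    [0.2,0,0,0.08,0],
    [0.2,0,0,0.13,0],
    [0.2,0,0,0.172,0],
    [0.2,0,0,0.172,0],
    [-1,0,0,0.172,0],
    [-1,0,0,0.172,0],
    [-1,0,0,0.172,0],
    [-1,0,0,0.172,0],
    [-1,0,0,0.172,0],
    [-1,0,0,0.172,0],
  ],
)

```text
time: 8.82
position: [0.5572, 0.009, 0.095]
orientation: [180.0, -0.1, -7.8]
ft_force: [-0.2, -2.8, 6.4]
gripper_width: 0.0156
finger_force: 21.9
```

>>> drive_tool(
  rows=[
    [-1,-0.025,0,-0.036,0],
    [-1,-0.05,0,-0.071,0],
    [-1,-0.074,0,-0.106,0],
    [-1,-0.09,0,-0.12,0],
    [-1,-0.132,0,-0.1,0],
    [-1,-0.132,0,-0.04,0],
    [-1,-0.13,0,0.0,0],
    [-1,-0.13,0,0.018,0],
    [-1,-0.13,0,0.018,0],
    [-1,-0.13,0,0.018,0],
  ],
)

```text
time: 9.65
position: [0.4924, 0.0182, 0.085]
orientation: [-180.0, 0.0, -7.8]
ft_force: [-0.3, 0.1, -0.4]
gripper_width: 0.0149
finger_force: 21.3
```

>>> drive_tool(
  rows=[
    [-1,0,0,0.014,0],
    [-1,0,0,0.014,0],
    [-1,0.032,0,-0.002,0],
    [-1,0.058,0,-0.012,0],
    [-1,0.078,0,-0.02,0],
    [-1,0.096,0,-0.024,0],
    [-1,0.118,0,-0.026,0],
    [-1,0.152,0,-0.027,0],
    [-1,0.152,0,-0.027,0],
    [-1,0.152,0,-0.1,0],
  ],
)

```text
time: 10.48
position: [0.5648, 0.0083, 0.1298]
orientation: [-180.0, 0.6, -7.8]
ft_force: [-1.1, 0.2, -1.4]
gripper_width: 0.0136
finger_force: 18.3
```

```bash
cat > h2.py <<'E'
import numpy as np,cv2
from scipy.spatial.transform import Rotation as Rot
def cloud(d,c,u0,u1,v0,v1):
    K=np.array(c['intrinsics']);R=Rot.from_euler("xyz",c["rotation"],degrees=True).as_matrix()
    u,v=np.meshgrid(np.arange(u0,u1),np.arange(v0,v1));u=u.ravel();v=v.ravel();z=d[v,u];k=z>0
    q=cv2.undistortPoints(np.stack([u,v],1)[k].astype(float)[:,None],K,np.array([c['k1'],0,0,0.]))[:,0]
    return np.array(c['position'])+(np.c_[q,np.ones(len(q))]*z[k,None])@R.T
E
python3 - <<'E'
from cell import camera_info
from h2 import *
c=camera_info("top");W=cloud(np.load("top2.npy"),c,410,500,195,275)
r=W[(W[:,2]>.09)&(W[:,2]<.0975)][:,:2];print("rim",(r.min(0)+r.max(0))/2,np.ptp(r,axis=0))
for lo in(.1,.11,.12,.13,.14):
  q=W[(W[:,2]>lo)&(W[:,2]<lo+.01)];print(lo,len(q),q.mean(0).round(4) if len(q) else'')
# inside cup: low-marker pts
print("inside floor",np.median(W[(abs(W[:,0]-.647)<.015)&(abs(W[:,1]+.284)<.02)],0))
q=W[(np.hypot(W[:,0]-.6467,W[:,1]+.2838)<.022)&(W[:,2]>.04)&(W[:,2]<.09)];print(q[::8].round(3))
E
```

```text
rim [ 0.64686934 -0.28350214] [0.06057326 0.06196415]
0.1 29 [ 0.6612 -0.2788  0.1051]
0.11 24 [ 0.6664 -0.2765  0.1153]
0.12 26 [ 0.6708 -0.276   0.1258]
0.13 34 [ 0.6773 -0.2766  0.1336]
0.14 0 
inside floor [ 0.65024127 -0.28062647  0.05989624]
[[ 0.66  -0.272  0.085]
 [ 0.657 -0.273  0.08 ]
 [ 0.654 -0.275  0.081]
 [ 0.653 -0.274  0.077]
 [ 0.652 -0.274  0.071]
 [ 0.65  -0.274  0.069]
 [ 0.65  -0.274  0.06 ]
 [ 0.648 -0.275  0.056]
 [ 0.646 -0.275  0.055]
 [ 0.645 -0.274  0.05 ]
 [ 0.643 -0.277  0.048]
 [ 0.641 -0.279  0.05 ]
 [ 0.639 -0.281  0.047]]
```

>>> drive_tool(
  rows=[
    [-1,0,0,-0.08,0],
    [-1,0,0,-0.178,0],
    [-1,0,0,-0.178,0],
    [-1,-0.127,0.825,-0.178,0],
    [-1,-0.127,0.825,-0.178,0],
    [-1,-0.127,0.825,-0.178,0],
    [-1,-0.127,0.825,-0.178,0],
    [-1,-0.127,0.825,-0.178,0],
    [-1,-0.127,0.825,-0.178,0],
    [-1,-0.127,0.825,-0.178,0],
  ],
)

```text
time: 11.32
position: [0.4831, -0.2731, 0.224]
orientation: [180.0, -0.0, -7.8]
ft_force: [0.2, -0.6, -0.5]
gripper_width: 0.0134
finger_force: 18.4
```

>>> drive_tool(
  rows=[
    [-1,-0.035,0.24,0,0],
    [-1,-0.035,0.24,0,0],
    [-1,-0.035,0.24,0,0],
    [-1,-0.035,0.24,0,0],
    [-1,-0.035,0.24,0,0],
    [-1,-0.035,0.24,0,0],
  ],
)

```text
time: 11.82
position: [0.4508, -0.3875, 0.2238]
orientation: [-180.0, 0.0, -7.8]
ft_force: [-0.2, -0.3, -0.2]
gripper_width: 0.0132
finger_force: 18.4
```

```bash
python3 - <<'E'
from cell import *
from h2 import *
c=camera_info("scene");o=manip.observe();print(o['position'],o['gripper_width'])
f,d=grab_frame("scene");np.save("scene3.npy",d)
cv2.imwrite("pics/g5.png",cv2.resize(f[80:280,400:640],None,fx=3,fy=3,interpolation=cv2.INTER_CUBIC)[:,:,::-1])
W=cloud(d,c,470,520,110,190);p=o['position']
W=W[(np.hypot(W[:,0]-p[0],W[:,1]-p[1])<.06)]
for z in np.arange(.11,.25,.01):
  q=W[(W[:,2]>z)&(W[:,2]<z+.01)];print(z.round(2),len(q),np.median(q,0).round(4) if len(q) else'')
E
```

```text
[ 0.45078172 -0.3874655   0.22375811] 0.013247096718702509
0.11 0 
0.12 0 
0.13 10 [ 0.4375 -0.3835  0.1374]
0.14 20 [ 0.4377 -0.3805  0.144 ]
0.15 26 [ 0.438  -0.3806  0.1545]
0.16 24 [ 0.4368 -0.3801  0.1656]
0.17 24 [ 0.436  -0.3787  0.1751]
0.18 28 [ 0.435  -0.3786  0.1857]
0.19 26 [ 0.4342 -0.3786  0.1945]
0.2 31 [ 0.4345 -0.3776  0.2049]
0.21 29 [ 0.4334 -0.3787  0.2144]
0.22 48 [ 0.4366 -0.378   0.225 ]
0.23 79 [ 0.4413 -0.3732  0.235 ]
0.24 87 [ 0.4435 -0.3735  0.2449]
0.25 68 [ 0.4404 -0.3768  0.2549]
```

View pics/g5.png

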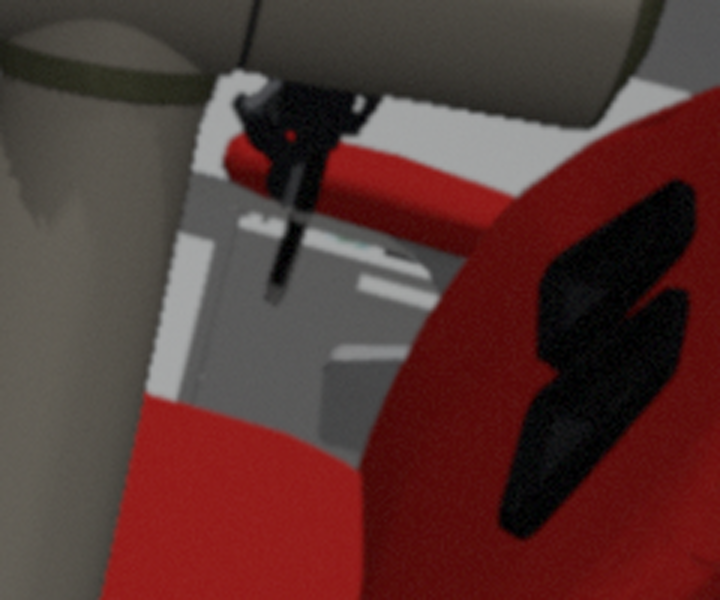

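The second marker hangs within about 3° of upright. Its axis is about 7 mm off the TCP toward tool −x, and its lower end is about 89 mm below the TCP.

>>> drive_tool(
  rows=[
    [-1,0.368,-0.232,0,0],
    [-1,0.368,-0.232,0,0],
    [-1,0.368,-0.232,0,0],
    [-1,0.368,-0.232,0,0],
    [-1,0.368,-0.232,0,0],
    [-1,0.368,-0.232,0,0],
    [-1,0.368,-0.232,0,0],
    [-1,0.368,-0.232,0,0],
    [-1,0.368,-0.232,0,0],
    [-1,0.368,-0.232,0,0],
  ],
)

```text
time: 12.7
position: [0.6479, -0.2987, 0.2245]
orientation: [180.0, -0.0, -7.8]
ft_force: [0.3, 0.5, -0.2]
gripper_width: 0.0135
finger_force: 18.4
```

>>> drive_tool(
  rows=[
    [-1,0.002,-0.002,0.04,0],
    [-1,0.002,-0.002,0.08,0],
    [-1,0.002,-0.002,0.11,0],
    [-1,0.002,-0.002,0.14,0],
    [-1,0.002,-0.002,0.165,0],
    [-1,0.002,-0.002,0.165,0],
    [-1,0.002,-0.002,0.165,0],
  ],
)

```text
time: 13.28
position: [0.6493, -0.2979, 0.1416]
orientation: [-180.0, 0.0, -7.8]
ft_force: [-0.7, 0.5, 1.1]
gripper_width: 0.0136
finger_force: 18.4
```

>>> drive_tool(
  rows=[
    [-0.3,0,0,0,0],
    [-0.3,0,0,0,0],
    [-0.3,0,0,0,0],
    [-0.3,0,0,0,0],
    [-0.3,0,0,-0.05,0],
    [-0.3,0,0,-0.1,0],
    [-0.3,0,0,-0.16,0],
    [-0.3,0,0,-0.16,0],
  ],
)

```text
time: 13.95
position: [0.6514, -0.2981, 0.2285]
orientation: [179.7, -0.6, -7.8]
ft_force: [0.2, -1.0, 1.2]
gripper_width: 0.0302
finger_force: 0.0
```

>>> drive_tool(
  rows=[
    [0,-0.339,-0.8,0,-0.168],
    [0,-0.339,-0.8,0,-0.168],
    [0,-0.339,-0.8,0,-0.168],
    [0,-0.339,-0.8,0,-0.168],
    [0,-0.339,-0.8,0,-0.168],
    [0,-0.339,-0.8,0,-0.168],
    [0,-0.339,-0.8,0.1,-0.168],
    [0,-0.339,-0.8,0.1,-0.168],
    [0,-0.339,-0.8,0.1,-0.168],
    [0,-0.339,-0.8,0.1,-0.168],
  ],
)

```text
time: 14.78
position: [0.5416, 0.101, 0.1778]
orientation: [180.0, -0.1, 12.4]
ft_force: [1.4, 0.3, -0.8]
gripper_width: 0.0428
finger_force: 0.0
```

>>> drive_tool(
  rows=[
    [0,0,0,0,0],
  ],
)

```text
time: 14.87
position: [0.5393, 0.105, 0.1763]
orientation: [-179.9, 0.2, 12.7]
ft_force: [-0.8, 0.9, 0.1]
gripper_width: 0.0426
finger_force: 0.0
```

```bash
python3 - <<'E'
from cell import *
from h2 import *
o=manip.observe();print(o['position'],o['orientation'])
c=camera_info("top");f,d=grab_frame("top");np.save("top4.npy",d)
a=cv2.resize(f[180:300,400:500],None,fx=5,fy=5,interpolation=cv2.INTER_CUBIC)
cv2.imwrite("pics/g6.png",a[:,:,::-1])
W=cloud(d,c,410,500,195,275)
r=W[(W[:,2]>.09)&(W[:,2]<.0975)][:,:2];print("rim",(r.min(0)+r.max(0))/2,np.ptp(r,axis=0))
q=W[W[:,2]>.1];print(q[::9].round(3))
E
```

```text
[0.53929827 0.10499704 0.17633325] [-1.79859314e+02  1.74268174e-01  1.27170907e+01]
rim [ 0.64645269 -0.28328341] [0.05987353 0.06436876]
[[ 0.683 -0.275  0.132]
 [ 0.681 -0.282  0.133]
 [ 0.676 -0.274  0.135]
 [ 0.674 -0.277  0.135]
 [ 0.673 -0.281  0.13 ]
 [ 0.674 -0.273  0.107]
 [ 0.67  -0.272  0.116]
 [ 0.667 -0.273  0.12 ]
 [ 0.666 -0.275  0.115]
 [ 0.665 -0.275  0.112]
 [ 0.663 -0.277  0.113]
 [ 0.662 -0.28   0.109]
 [ 0.66  -0.283  0.105]
 [ 0.644 -0.312  0.101]
 [ 0.629 -0.282  0.131]
 [ 0.625 -0.281  0.14 ]
 [ 0.624 -0.28   0.136]
 [ 0.623 -0.28   0.13 ]
 [ 0.623 -0.281  0.116]
 [ 0.623 -0.284  0.106]
 [ 0.62  -0.287  0.112]]
```

View pics/g6.png

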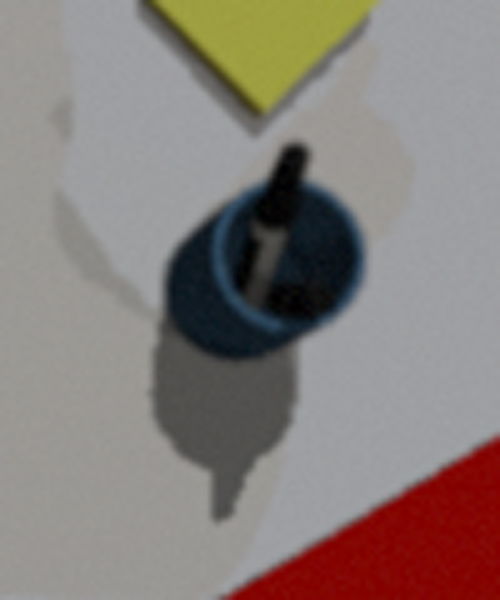

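Both markers now stand in the cup, one top at about (459,210) and the other at about (460,240). The cup has not moved. On to the ruler.

>>> drive_tool(
  rows=[
    [0,0,-0.028,0.08,0],
    [0,0,-0.028,0.16,0],
    [0,0,-0.028,0.23,0],
    [0,0,-0.028,0.23,0],
    [0,0,-0.028,0.23,0],
  ],
)

```text
time: 15.33
position: [0.5397, 0.1121, 0.0627]
orientation: [-180.0, 0.1, 12.3]
ft_force: [0.1, -0.3, 0.5]
gripper_width: 0.043
finger_force: 0.0
```

>>> drive_tool(
  rows=[
    [0,-0.004,-0.02,0,0],
    [0,-0.004,-0.02,0.03,0],
    [0,-0.004,-0.02,0.07,0],
    [0,-0.004,-0.02,0.096,0],
    [0,-0.004,-0.02,0.096,0],
    [0,-0.004,-0.02,0.096,0],
  ],
)

```text
time: 15.83
position: [0.5363, 0.1225, 0.0166]
orientation: [180.0, -0.2, 12.4]
ft_force: [0.8, 0.2, -0.0]
gripper_width: 0.0424
finger_force: 0.0
```

>>> drive_tool(
  rows=[
    [-1,0,0,0,0],
    [-1,0,0,0,0],
    [-1,0,0,0,0],
    [-1,0,0,0,0],
    [-1,0,0,0,0],
    [-1,0,0,0,0],
    [-1,0,0,0,0],
  ],
  squeeze=40,
)

```text
time: 16.42
position: [0.5362, 0.1223, 0.0164]
orientation: [180.0, -0.2, 12.4]
ft_force: [-1.1, 0.7, 7.3]
gripper_width: 0.013
finger_force: 40.6
```

>>> drive_tool(
  rows=[
    [-1,0,0,-0.03,0],
    [-1,0,0,-0.06,0],
    [-1,0.04,-0.04,-0.06,0.05],
    [-1,0.08,-0.08,-0.06,0.1],
    [-1,0.124,-0.111,-0.06,0.14],
    [-1,0.124,-0.111,-0.06,0.14],
    [-1,0.124,-0.111,-0.06,0.14],
    [-1,0.124,-0.111,-0.06,0.14],
  ],
)

```text
time: 17.08
position: [0.5833, 0.1895, 0.0447]
orientation: [180.0, 0.0, -4.4]
ft_force: [-0.3, -0.3, -1.9]
gripper_width: 0.0126
finger_force: 39.5
```

>>> drive_tool(
  rows=[
    [-1,0,0,0.02,0],
    [-1,0,0,0.04,0],
    [-1,0,0,0.05,0],
    [-1,0,0,0.056,0],
    [-1,0,0,0.056,0],
    [-1,0,0,0.056,0],
  ],
)

```text
time: 17.58
position: [0.5837, 0.1894, 0.0165]
orientation: [180.0, 0.0, -4.4]
ft_force: [-1.3, -0.6, -0.5]
gripper_width: 0.0129
finger_force: 39.8
```

>>> drive_tool(
  rows=[
    [-1,0,-0.003,0,0],
    [-1,0,-0.006,0,0],
    [-1,0,-0.009,0,0],
    [-1,0,-0.009,0,0],
    [-1,0,-0.009,0,0],
  ],
)

```text
time: 18.0
position: [0.5843, 0.1944, 0.0166]
orientation: [-180.0, -0.0, -4.4]
ft_force: [0.5, -0.6, -2.1]
gripper_width: 0.0127
finger_force: 39.6
```

>>> drive_tool(
  rows=[
    [-1,0,-0.003,0,0],
    [-1,0,-0.006,0,0],
    [-1,0,-0.006,0,0],
  ],
)

```text
time: 18.25
position: [0.5845, 0.197, 0.0166]
orientation: [180.0, 0.0, -4.4]
ft_force: [0.9, -3.1, -1.0]
gripper_width: 0.013
finger_force: 39.7
```

>>> drive_tool(
  rows=[
    [-0.6,0,0,0,0],
    [-0.5,0,0,0,0],
    [-0.4,0,0,0,0],
    [-0.4,0,0,0,0],
    [-0.4,0,0,-0.06,0],
    [-0.4,0,0,-0.14,0],
    [-0.4,0,0,-0.22,0],
    [-0.4,0,0,-0.3,0],
  ],
)

```text
time: 18.92
position: [0.5841, 0.1973, 0.1686]
orientation: [-180.0, 0.0, -4.4]
ft_force: [0.6, -0.8, -0.2]
gripper_width: 0.0257
finger_force: 0.0
```

>>> drive_tool(
  rows=[
    [0,-0.2,0,-0.1,0],
    [0,-0.2,0,-0.1,0],
    [0,-0.2,0.7,-0.1,0],
    [0,-0.2,0.7,-0.1,0],
    [0,-0.2,0.7,-0.1,0],
    [0,-0.2,0.7,-0.1,0],
    [0,-0.2,0.7,-0.1,0],
    [0,-0.2,0.7,-0.1,0],
    [0,-0.2,0.7,-0.1,0],
    [0,-0.2,0.7,-0.1,0],
  ],
)

```text
time: 19.75
position: [0.4598, -0.1282, 0.2165]
orientation: [180.0, -0.0, -4.4]
ft_force: [1.8, -0.4, 0.3]
gripper_width: 0.0426
finger_force: 0.0
```

```bash
python3 - <<'E'
from cell import *
from h2 import *
c=camera_info("top");f,d=grab_frame("top");np.save("top5.npy",d)
a=cv2.resize(f[195:345,130:270],None,fx=4,fy=4,interpolation=cv2.INTER_CUBIC)
b=cv2.resize(f[190:265,420:480],None,fx=4,fy=8,interpolation=cv2.INTER_CUBIC)
cv2.imwrite("pics/g7.png",np.hstack([a,b])[:,:,::-1])
W=cloud(d,c,130,270,195,345)
g=W[(W[:,2]>.024)&(W[:,2]<.035)&(W[:,1]<.23)];m=g.mean(0);v=np.linalg.svd(g[:,:2]-m[:2])[2][0]
print("grip",m,len(g),np.degrees(np.arctan2(v[1],v[0]))%180-180)
k=W[(W[:,2]>.009)&(W[:,2]<.015)&(W[:,1]>.18)&(W[:,0]>.47)];r=cv2.minAreaRect(k[:,:2].astype(np.float32));print("nb",r)
W=cloud(d,c,410,500,195,275);r=W[(W[:,2]>.09)&(W[:,2]<.0975)][:,:2];print("rim",(r.min(0)+r.max(0))/2)
E
```

```text
grip [0.58569817 0.19389577 0.0298007 ] 405 -5.956199483402344
nb ((0.5902450680732727, 0.27115562558174133), (0.19247856736183167, 0.21072736382484436), 85.40470123291016)
rim [ 0.64632368 -0.28334202]
```

View pics/g7.png

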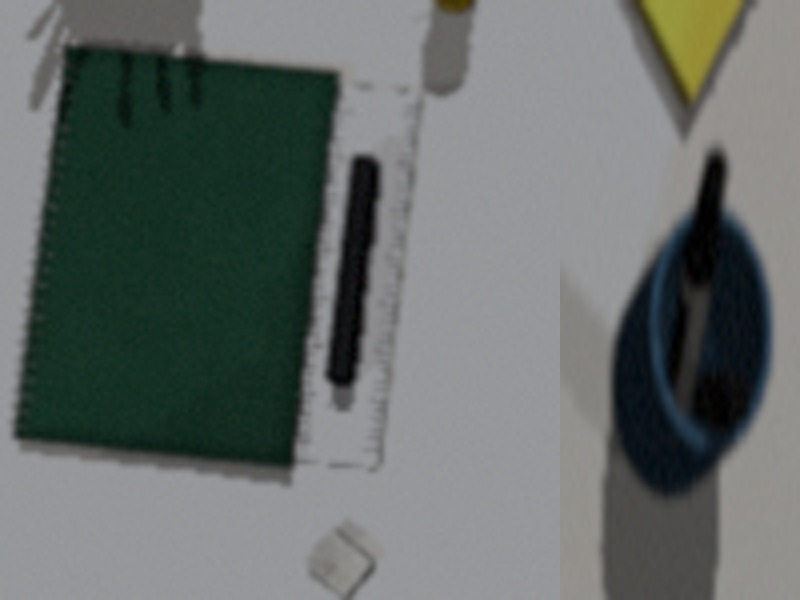

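The ruler lies along the free edge and both markers are in the cup. Before handing in, I'll check the angle and gap more precisely.

```bash
python3 - <<'E'
from cell import *
from h2 import *
c=camera_info("top");f,_=grab_frame("top");K=np.array(c['intrinsics']);R=Rot.from_euler("xyz",c["rotation"],degrees=True).as_matrix();p=np.array(c['position'])
def w(uv,z):
    q=cv2.undistortPoints(np.array(uv,float)[:,None],K,np.array([c['k1'],0,0,0.]))[:,0];D=np.c_[q,np.ones(len(q))]@R.T
    return p+D*((z-p[2])/D[:,2])[:,None]
f=f.astype(float);br=f.sum(2)/3
E,G=[],[]
for v in range(218,306):
    r=br[v,170:226]; i=np.argmin(np.diff(r[:])*-1) # strongest rise
    t=(r[10]+r[i+3])/2; j=[k for k in range(i-5,i+4) if r[k]<t<=r[k+1]]
    if j: E.append((170+j[0]+(t-r[j[0]])/(r[j[0]+1]-r[j[0]]),v))
for v in range(238,288):
    u=np.arange(209,228);k=np.clip(100-br[v,u],0,None)
    if k.sum()>50:G.append(((u*k).sum()/k.sum(),v))
E=w(E,.012);G=w(G,.03)
def fit(P):
    vx,vy,x,y=cv2.fitLine(P[:,:2].astype(np.float32),cv2.DIST_HUBER,0,.001,.001).ravel();return np.degrees(np.arctan(vy/vx)),x,y
e=fit(E);g=fit(G);a=np.radians(e[0]);print(e,g,len(E),len(G),"perp",(g[1]-e[1])*-np.sin(a)+(g[2]-e[2])*np.cos(a))
E
```

```text
Traceback (most recent call last):
IndexError: index 57 is out of bounds for axis 0 with size 56
```

```bash
python3 - <<'E'
from cell import *
from h2 import *
c=camera_info("top");f,_=grab_frame("top");K=np.array(c['intrinsics']);R=Rot.from_euler("xyz",c["rotation"],degrees=True).as_matrix();p=np.array(c['position'])
def w(uv,z):
    q=cv2.undistortPoints(np.array(uv,float)[:,None],K,np.array([c['k1'],0,0,0.]))[:,0];D=np.c_[q,np.ones(len(q))]@R.T
    return p+D*((z-p[2])/D[:,2])[:,None]
br=f.astype(float).mean(2);E,G=[],[]
for v in range(218,306):
    u0=int(214.5-.1145*(v-213))-5;r=br[v,u0:u0+9];t=85
    for k in range(8):
        if r[k]<t<=r[k+1]: E.append((u0+k+(t-r[k])/(r[k+1]-r[k]),v));break
for v in range(238,288):
    u0=int(221.5-.1116*(v-234))-5;u=np.arange(u0,u0+11);k=np.clip(90-br[v,u],0,None)
    if k.sum()>50:G.append(((u*k).sum()/k.sum(),v))
E=w(E,.012);G=w(G,.03)
def fit(P):
    vx,vy,x,y=cv2.fitLine(P[:,:2].astype(np.float32),cv2.DIST_HUBER,0,.001,.001).ravel();return np.degrees(np.arctan(vy/vx)),x,y
e=fit(E);g=fit(G);a=np.radians(e[0]);print(e,g,len(E),len(G),"perp",(g[1]-e[1])*-np.sin(a)+(g[2]-e[2])*np.cos(a))
E
```

```text
(np.float32(-4.351714), np.float32(0.56661206), np.float32(0.2171701)) (np.float32(-4.6828704), np.float32(0.5679751), np.float32(0.19460054)) 88 50 perp -0.022401074
```

```bash
python3 -c "
from cell import manip
print(manip.finish_job())"
```

```text
the job is handed in; nothing more can be done
None
```

I handed the job in at about 20 s. Both markers are standing in the upright cup, and the ruler lies flush along the notebook's free edge, parallel within about 0.3° and with its middle close to level; the judge's verdict was not shown.

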